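# Set sprung tweezers to a gauge block

### The arm

A 6-joint arm with a two-finger parallel gripper is mounted at the origin on a cart in front of the work surface, level with it; the furniture and walls round the work are solid. World frame = base frame: x ahead of the robot, y to its left, z up, the work surface at z = 0. Lengths are in m, angles in rad, forces in N, time in s.
With the tool pointing down it reaches from about 0.35 to 0.975 m from the base axis. Payload 4.9 kg.
Tool frame: the origin (TCP) lies on the mounting face of the last link; the fingertips stand 173 mm ahead of it and the grasp point (between the pads) lies 155 mm ahead of it (tcp_to_grasp is the distance from the TCP to the grasp point, in m); z points along the fingers, y is the line along which they close (so a half turn about z gives the same grasp; the last joint's range is limited). The gripper opens to 85 mm and grips with 20 to 120 N. Pads are 22 mm wide; open, the fingers measure 114 mm over their backs; the gripper's body (76 mm by 85 mm) begins 54 mm behind the grasp point. The pads swing forward as they close: fully open they stand 13 mm farther back than shut.
Start: joints at [1.124, 0.053, 1.613, -0, 1.476, -0.119], TCP at [0.201, 0.592, 0.405] pointing down, gripper open.
Joint ranges: [-3.01, 3.01], [-1.01, 2.22], [0.06, 2.58], [-1.02, 4.17], [0.09, 2.62], [-3.14, 3.14]. Speed limits (rad/s): [2.57, 2.57, 3.14, 3.14, 3.14, 3.14].

### API

Orientations are given as a rotation vector (axis times angle).
In Python, from station import get_obs, get_image, calibration, finish_job, tcp_to_grasp gives the robot as it stands. The module is installed in compiled form; this text tells all that it offers.
- The arm moves only by the tool arm_command, never from a script. Its argument "plan" is a list that holds one entry, the list of rows, each a list of 6 numbers: the shift along the tool's x, y, z in cm, then the turn, a rotation vector about the tool's x, y, z in rad. A call has 1 to 12 rows; each row is the pose to reach, as a shift and turn from the pose commanded when the call began, along the tool's axes at that moment; what a row does not reach only later rows make up. A row lasts 1/12 s, in which the tool goes at most 41.7 mm and 7.16 degrees, less where a joint would pass 70% of its speed; a pose out of reach is approached as far as the arm can. A call with a gripper value outside its range is refused whole. "gripper" is the closure, from -1 (fully open) to 1 (shut), set as the call begins (left out, the last holds). The fingers move at their own pace and stop on an object; "force" is the grip in N (left out, the last holds). Time passes only in rows, so rows that repeat a pose let the fingers close. It gives the time, the measured TCP pose, the force, the opening and the grip force at its end, in the units of the state.
- get_obs(): the state, without advancing time (a new reading comes with each control period).
- get_image(name): name is "scene" or "top"; returns (picture, depth): 384x512x3 uint8, blue, green, red; 384x512 float32, m along the optical axis (not along the pixel's ray), 0 where there is no reading.
- calibration(name): a dict with "fx", "fy", "cx", "cy" (pixels), "dist" ([k1, k2, p1, p2, k3] as OpenCV has them; the pictures are not rectified), "pose" (4x4, takes a point from camera to world coordinates). Camera axes: x right, y up, looking along -z (the intrinsics and any distortion apply to the point x, -y, -z); pixel columns grow to the right and rows downward; lengths in m; the calibration is good to about 2 mm. A picture is of the moment at which its call begins. calibration takes no time and is no camera call.
- finish_job(): hands the job in; it is judged then, once.
The state is a dict: "t": time; "q": joint angles; "dq": joint speeds; "effort": joint torques, N m; "tool_pos": TCP position; "tool_rot": TCP orientation; "contact_force": force on the tool from outside, world axes, zero at the start; "wrist_torque": the same for the moment, N m; "opening": finger opening in m; "grip_force": force on a finger pad.
Only numpy, scipy, OpenCV 4.12 (cv2) and the standard library are available. Lean on these libraries where they do the work, as an engineer would, in place of code of your own. Each camera call takes 0.05 s, during which the arm holds its last target. There are 200 camera calls.

### The job

Put the gauge block whose two ribs stand closer together into the pocket of the aluminium nest, ribs up, and press it down until it is flush with the nest's top; let go of it. Then lift the sprung tweezers off their rest, bring the tips just above that block (clear of it by less than 2 cm, touching nothing) and squeeze them until the tip gap matches the rib spacing, one tip over each rib. Finish while holding the tweezers steadily there at that gap: do not put them down or let go.

Things in the scene. Friction and masses are not known exactly. Their poses are not given: they have to be found in the camera images.
- nest: fixed aluminium block 76 x 86 x 34 mm (x, y, z) with two flanges 8 mm high, 126 mm long in y; origin at the centre of its underside. In its top (z = 34 mm) a centred pocket 38 (x) by 48 mm (y), chamfered mouth, takes a gauge block with 1 mm play on each side, either way round by half a turn
- ejector (a joint): plate in the nest's pocket on which the gauge block comes to stand. 0 = raised (start): plate top 13 mm below the nest's top, so a 24 mm block laid on it stands 11 mm proud. 0.011 = fully down: the block is flush. It is stiff: the block's weight does not move it; about 4 N does, and it stays where it is pushed.
- gauge_close: loose dark steel gauge block 36 x 46 x 24 mm (x, y, z), 0.12 kg, with two ribs on top along its x, 30 mm long, 4 mm wide, 2 mm high, centred at y = -8 and +8 mm (16 mm apart); origin at the centre of its underside, z up. This is the one to use.
- gauge_wide: a second loose block of the same size, ribs 29 mm apart (y = -14.5 and +14.5 mm); not used.
- rest: fixed black rest of the tweezers, holding their underside 40 mm above the bench; foot plate 170 x 56 x 6 mm, a rear post under the heel (up to x = -64 mm), a front cross bar (x = 48 to 58 mm, 74 mm wide). Origin on the bench below the tweezers' grip, x as the tweezers' x. Between post and bar fingers can reach down beside the arms
- tweezers: loose steel sprung tweezers, 55 g, lying flat, 182 mm long; origin at the heel between the arm hinges, on the underside; x to the tips, y to the left arm. Arms 12 mm high, 4 thick. Grip the outer faces along y at x = 90 mm (flat x = 65 to 115): 50 mm wide open, 32 at a 16 mm tip gap (tips close 1.8 x the fingers). Springs open; pushes back 2 N at first, 7 N at 16 mm gap
- tip_left (a point): end of the left arm (+y), middle of the 3 mm thick, 6 mm high tip; at x = 165 mm, z = 6 mm of the tweezers. The tip gap is the distance from tip_left to tip_right: 49 mm when open.
- tip_right (a point): end of the right arm (-y), likewise.
- squeeze_left (a joint): rad by which the left arm is squeezed inward about its hinge at the heel; 0 = open, 0.1 = arm parallel to x (gap 16 mm when both are at 0.1), 0.15 = stop.
- squeeze_right (a joint): the same for the right arm.
There are look-alikes about, which are no part of the job. Leave any blue or orange look-alike of the nest alone.

How it is judged:
By the outcome, as a careful person would: the job done as asked, in the order asked, and still so for the second after the job is handed in, while the arm keeps its last pose, push and grip.
It also fails if it takes over 69 s, if anything falls off the work surface, if the arm or the gripper's body presses on something with over 40 N, if the wrist force passes 120 N, or if a joint passes its speed limit or range.

## Working session

There is one attempt and no reset: what is moved stays moved. The work goes in short steps, Python scripts to look and compute and a tool call to move; the robot and the scene stay as the last step left them, time stands still between calls to the robot, and variables do not carry over. Pictures are saved under pics/ and viewed, at most 10 in all, crops included, and the job is handed in when it is done.

Besides the shell and the picture viewer there is one more tool, called after "Request:" by a JSON object that holds its "op" and its "data", one argument or row to a line. arm_command: Moves the arm, as the interface text tells. Its arguments: {"type":"object","properties":{"plan":{"type":"array"},"gripper":{"type":"number"},"force":{"type":"number"}},"required":["plan"]}

```bash
mkdir -p pics; cat > h.py <<'E'
import numpy as np, cv2
from station import *
from scipy.spatial.transform import Rotation as R
def ray(name,u,v):
    c=calibration(name);K=np.array([[c['fx'],0,c['cx']],[0,c['fy'],c['cy']],[0,0,1.]])
    p=cv2.undistortPoints(np.array([[[u,v]]],float),K,np.array(c['dist'],float))[0,0]
    P=np.array(c['pose']);return P[:3,3],P[:3,:3]@np.array([p[0],-p[1],-1.])
def onz(name,u,v,z):
    o,d=ray(name,u,v);return o+d*(z-o[2])/d[2]
def cloud(name,depth):
    c=calibration(name);K=np.array([[c['fx'],0,c['cx']],[0,c['fy'],c['cy']],[0,0,1.]])
    h,w=depth.shape;g=np.stack(np.meshgrid(np.arange(w),np.arange(h)),-1).reshape(-1,1,2).astype(float)
    p=cv2.undistortPoints(g,K,np.array(c['dist'],float)).reshape(h,w,2)
    P=np.array(c['pose']);v=np.stack([p[...,0],-p[...,1],-np.ones((h,w))],-1)*depth[...,None]
    return v@P[:3,:3].T+P[:3,3]
E
python3 - <<'E'
from h import *
for n in('top','scene'):
    im,d=get_image(n);cv2.imwrite(f'pics/{n}0.png',cv2.resize(im,None,fx=1.5,fy=1.5));cv2.imwrite(f'{n}_raw.png',im);np.save(n+'_d.npy',d)
    print(n,np.round(calibration(n)['pose'],3).tolist(),calibration(n)['fx'])
print(get_obs())
print(tcp_to_grasp)
E
```

```text
top [[-0.029, 0.986, -0.162, 0.318], [-0.999, -0.026, 0.02, 0.001], [0.015, 0.162, 0.987, 1.187], [0.0, 0.0, 0.0, 1.0]] 465.0736141400916
scene [[0.546, 0.467, -0.695, -0.375], [-0.837, 0.284, -0.467, -0.588], [-0.02, 0.837, 0.547, 0.734], [0.0, 0.0, 0.0, 1.0]] 472.2585585002312
{'t': 0.1, 'q': array([ 1.12398643e+00,  5.33030321e-02,  1.61418820e+00,  4.01401389e-06,
        1.47598958e+00, -1.19006324e-01]), 'dq': array([-8.12421929e-05,  1.16981541e-03, -4.28701018e-03, -7.70009249e-04,
       -1.06107793e-03,  8.52070339e-04]), 'effort': array([-6.06726735e-05, -3.94903457e+01, -3.71361995e+01, -1.00635191e-04,
        3.94015282e-03, -2.69051768e-07]), 'tool_pos': array([0.20112228, 0.59149268, 0.40355927]), 'tool_rot': array([-5.12524085e-01, -3.09896431e+00,  2.84577680e-03]), 'contact_force': array([-0.23828352,  0.41855894, -0.50055566]), 'wrist_torque': array([-0.0298193 , -0.00298767, -0.00336705]), 'grip_force': 0.0, 'opening': 0.08531456019114735}
0.1547
```

View pics/top0.png

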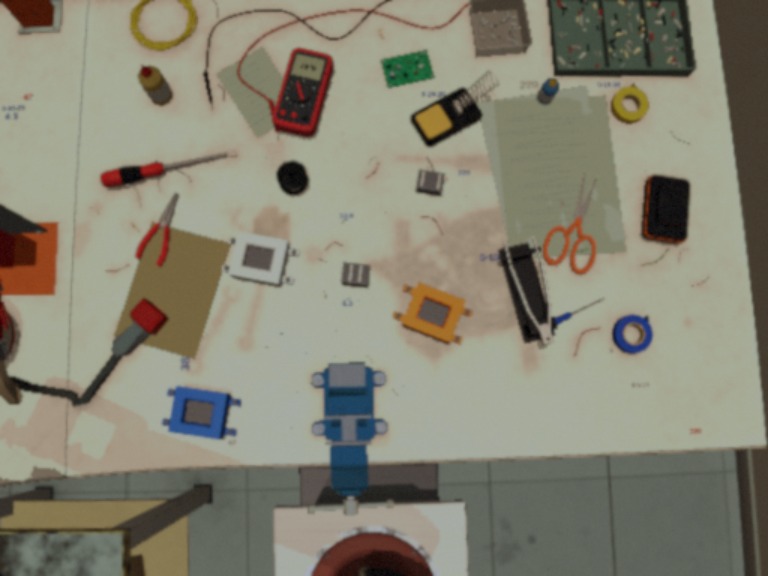

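View pics/scene0.png

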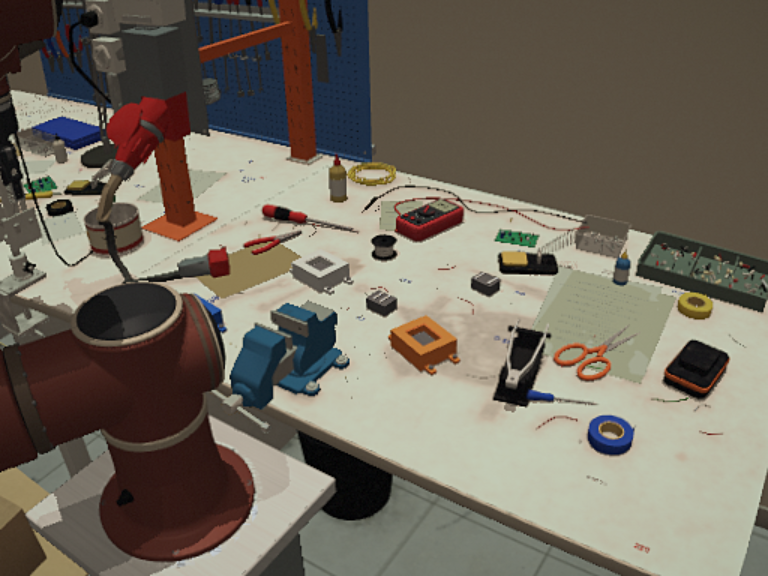

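The top view shows the silver nest at (259,258), with the blue (200,412) and orange (433,312) look-alikes. The two gauge blocks are at (430,181) and (356,274), and the tweezers on their rest are at about (528,295), in 1.5x pixels. I'll confirm which block is which in one enlarged crop.

```bash
python3 - <<'E'
from h import *
im=cv2.imread('top_raw.png');s=cv2.imread('scene_raw.png')
def crop(im,u,v,r,S=300): return cv2.resize(im[int(v-r):int(v+r),int(u-r):int(u+r)],(S-4,S-4),interpolation=cv2.INTER_CUBIC)
a=np.hstack([crop(im,430/1.5,181/1.5,16,260),crop(im,356/1.5,274/1.5,16,260),crop(im,259/1.5,258/1.5,28,260)])
b=np.hstack([crop(s,486/1.5,282/1.5,16,260),crop(s,381/1.5,302/1.5,16,260),crop(im,528/1.5,293/1.5,40,260)])
cv2.imwrite('pics/c1.png',np.clip(np.vstack([a,b])*1.4,0,255).astype(np.uint8))
d=np.load('top_d.npy');P=cloud('top',d);np.save('P.npy',P)
# heights
for n,(u,v) in dict(g1=(430,181),g2=(356,274),nest=(259,258),nestrim=(259,239)).items():
    print(n,P[int(v/1.5),int(u/1.5)].round(3))
# masks by height in windows
def rect(n,u,v,r,z0,z1):
    u,v=int(u/1.5),int(v/1.5);W=P[v-r:v+r,u-r:u+r].reshape(-1,3);m=(W[:,2]>z0)&(W[:,2]<z1);Q=W[m]
    c,(w,h),a=cv2.minAreaRect((Q[:,:2]*1000).astype(np.float32));print(n,m.sum(),np.round(c,1),round(w,1),round(h,1),round(a,1),Q[:,2].mean().round(4))
rect('g1',430,181,16,.015,.035);rect('g2',356,274,16,.015,.035);rect('nest',259,258,28,.026,.045)
rect('rest+tw',528,293,45,.035,.075)
E
```

```text
g1 [ 0.697 -0.119  0.028]
g2 [0.537 0.012 0.025]
nest [0.569 0.179 0.019]
nestrim [0.599 0.176 0.034]
g1 232 [ 698.7 -120.9] 44.1 38.8 81.3 0.024
g2 260 [537.1  12.7] 46.0 36.6 84.0 0.0236
nest 765 [568.2 176.9] 87.7 77.5 77.1 0.0334
rest+tw 596 [ 509.8 -263.8] 166.0 164.0 65.4 0.0458
```

View pics/c1.png

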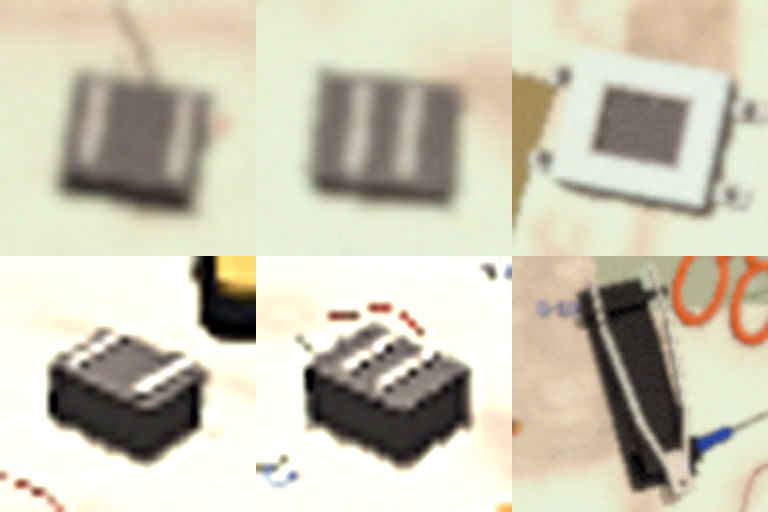

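The block at (356,274) in the top view has the closer ribs, and it is `gauge_close`. The one at (430,181) has its ribs at the edges, so it is `gauge_wide`. The nest at (259,258) is bare aluminium. The tweezers' heel is at the bottom near (542,340) and the tips are at the top. Next I'll refine these positions.

```bash
python3 - <<'E'
from h import *
im=cv2.imread('top_raw.png');P=np.load('P.npy');Z=P[...,2]
ds=np.load('scene_d.npy');S=cloud('scene',ds)
def fit(n,Q): 
    c,(w,h),a=cv2.minAreaRect((Q[:,:2]*1000).astype(np.float32));print(n,len(Q),np.round(c,1),round(w,1),round(h,1),round(a,1),'z',np.median(Q[:,2]).round(4),'mean',(Q[:,:2].mean(0)*1e3).round(1))
def box(C,x0,x1,y0,y1,z0,z1):
    q=C.reshape(-1,3);return q[(q[:,0]>x0)&(q[:,0]<x1)&(q[:,1]>y0)&(q[:,1]<y1)&(q[:,2]>z0)&(q[:,2]<z1)]
for n,C in(('top',P),('scene',S)):
    fit(n+' g2',box(C,.49,.59,-.04,.06,.018,.03));fit(n+' nest',box(C,.5,.64,.1,.25,.029,.04))
    fit(n+' pocket',box(C,.54,.6,.145,.21,.015,.026))
    fit(n+' tw>47',box(C,.38,.66,-.32,-.19,.045,.07))
    fit(n+' vise',box(C,.25,.48,-.08,.1,.03,.3)); print(box(C,.25,.48,-.08,.1,.03,.3)[:,2].max())
# pocket by colour in top, plane z=.034
g=cv2.cvtColor(im,cv2.COLOR_BGR2GRAY);u,v=172,172
w=g[v-12:v+12,u-14:u+14];m=(w<130).astype(np.uint8)
nl,l,st,ce=cv2.connectedComponentsWithStats(m);k=1+np.argmax(st[1:,4])
pt=np.argwhere(l==k)[:,::-1]+[u-14,v-12];fit('pocketcol',np.array([onz('top',*p,.033) for p in pt]))
# tweezers: bright pixels among high points
q=P[(Z>.043)&(Z<.075)&(P[...,0]>.4)&(P[...,0]<.68)&(P[...,1]>-.33)&(P[...,1]<-.2)]
mk=((Z>.035)&(Z<.075)&(g>95)&(P[...,0]>.39)&(P[...,0]<.66)&(P[...,1]>-.33)&(P[...,1]<-.2))
pts=P[mk]; print(len(pts)); 
for p in pts[np.argsort(pts[:,0])][::6]:print(p.round(3).tolist())
hi=box(P,.1,.8,-.3,.6,.08,2); 
for y in np.arange(-.3,.6,.1):
    b=hi[(hi[:,1]>=y)&(hi[:,1]<y+.1)]
    if len(b):print('y',round(y,1),'x',b[:,0].min().round(2),b[:,0].max().round(2),'zmax',b[:,2].max().round(2),len(b))
E
```

```text
top g2 254 [537.1  12.7] 46.0 36.6 84.0 z 0.0237 mean [537.1  12.6]
top nest 736 [568.2 176.9] 87.7 77.5 77.1 z 0.0335 mean [567.4 176.5]
top pocket 258 [570.1 177.9] 46.8 37.0 77.9 z 0.0206 mean [570.  177.8]
top tw>47 331 [ 495.  -283.4] 181.3 55.4 12.9 z 0.0501 mean [ 468.6 -287.5]
top vise 1402 [371.6   6.4] 103.9 263.0 68.6 z 0.0921 mean [325.7  25. ]
0.11985770353139236
scene g2 157 [536.3  12.4] 49.4 40.4 81.2 z 0.0242 mean [533.2  11.3]
scene nest 356 [568.3 176.1] 92.0 82.1 78.5 z 0.0342 mean [565.  175.3]
scene pocket 71 [577.  184.5] 37.7 30.5 81.3 z 0.0219 mean [578.  185.5]
scene tw>47 264 [ 492.6 -285.9] 178.6 55.7 13.6 z 0.0506 mean [ 459.  -292.8]
scene vise 1592 [370.3   3.4] 102.4 260.3 68.9 z 0.0857 mean [316.2  13.4]
0.11905784128022101
pocketcol 292 [567.8 177.6] 49.1 39.2 78.0 z 0.033 mean [567.9 177.6]
321
[0.406, -0.3, 0.052]
[0.408, -0.297, 0.054]
[0.411, -0.303, 0.053]
[0.413, -0.302, 0.056]
[0.414, -0.293, 0.051]
[0.416, -0.309, 0.049]
[0.418, -0.296, 0.052]
[0.421, -0.304, 0.051]
[0.423, -0.303, 0.055]
[0.424, -0.289, 0.05]
[0.426, -0.297, 0.051]
[0.428, -
[... 394 characters left out ...]
 0.055]
[0.485, -0.306, 0.042]
[0.489, -0.305, 0.045]
[0.493, -0.262, 0.047]
[0.495, -0.259, 0.049]
[0.498, -0.304, 0.051]
[0.502, -0.256, 0.052]
[0.505, -0.302, 0.041]
[0.508, -0.258, 0.047]
[0.511, -0.3, 0.051]
[0.516, -0.253, 0.047]
[0.519, -0.301, 0.038]
[0.521, -0.303, 0.051]
[0.525, -0.299, 0.047]
[0.529, -0.299, 0.05]
[0.532, -0.3, 0.048]
[0.535, -0.298, 0.047]
[0.54, -0.298, 0.048]
[0.545, -0.3, 0.048]
[0.551, -0.296, 0.045]
[0.559, -0.247, 0.037]
[0.564, -0.295, 0.044]
[0.57, -0.241, 0.045]
[0.574, -0.293, 0.045]
[0.578, -0.239, 0.045]
[0.585, -0.291, 0.045]
y -0.1 x 0.1 0.35 zmax 0.26 56
y 0.0 x 0.1 0.38 zmax 1.19 2402
y 0.4 x 0.43 0.57 zmax 0.38 624
y 0.5 x 0.33 0.61 zmax 0.25 447
```

```bash
cat >> h.py <<'E'
def delta(pos,yaw,ref=None):
    """rows' numbers (cm, rad) from the present pose to pos with tool y at yaw deg, pointing down"""
    o=get_obs();Rt=R.from_rotvec(o['tool_rot']);p=o['tool_pos']
    y=np.deg2rad(yaw);yv=np.array([np.cos(y),np.sin(y),0]);zv=np.array([0,0,-1.]);T=R.from_matrix(np.stack([np.cross(yv,zv),yv,zv],1))
    s=Rt.inv().apply(np.array(pos)-p)*100;t=(Rt.inv()*T).as_rotvec()
    m=Rt.as_matrix();print('now',p.round(4),'yaw',np.rad2deg(np.arctan2(m[1,1],m[0,1])).round(2),'tilt',np.rad2deg(np.arccos(-m[2,2])).round(2),'q',o['q'].round(2))
    print('shift',s.round(2),'turn',t.round(4))
E
python3 - <<'E'
from h import *
delta([.26,.40,.38],50);delta([.42,.20,.34],20);delta([.537,.0127,.28],-6)
E
```

```text
now [0.2011 0.5915 0.4036] yaw 71.22 tilt 0.11 q [ 1.12  0.05  1.61  0.    1.48 -0.12]
shift [-11.74 -16.23   2.38] turn [-1.900e-03  1.000e-04  3.703e-01]
now [0.2011 0.5915 0.4036] yaw 71.22 tilt 0.11 q [ 1.12  0.05  1.61  0.    1.48 -0.12]
shift [-33.33 -30.01   6.4 ] turn [-1.800e-03  6.000e-04  8.939e-01]
now [0.2011 0.5915 0.4036] yaw 71.22 tilt 0.11 q [ 1.12  0.05  1.61  0.    1.48 -0.12]
shift [-50.44 -43.96  12.43] turn [-1.7000e-03  1.1000e-03  1.3477e+00]
```

Request:
{"op": "arm_command", "data": {
  "plan": [
    [[-2.4,-3.2,0.5,0,0,0.074],[-4.7,-6.5,1,0,0,0.148],[-7,-9.7,1.4,0,0,0.222],[-9.4,-13,1.9,0,0,0.296],[-11.7,-16.2,2.4,0,0,0.37],[-14.8,-18.2,3,0,0,0.445],[-17.9,-20.2,3.6,0,0,0.52],[-21,-22.1,4.1,0,0,0.595],[-24,-24.1,4.7,0,0,0.67],[-27.1,-26.1,5.3,0,0,0.745],[-30.2,-28,5.8,0,0,0.82],[-33.3,-30,6.4,0,0,0.894]]
  ],
  "gripper": -1
}}

```text
t: 1.1
tool_pos: [0.4205, 0.1988, 0.3403]
tool_rot: [1.807, 2.57, 0.0]
contact_force: [0.6, 0.3, -0.7]
opening: 0.0856
grip_force: 0.0
```

```bash
python3 - <<'E'
from h import *
delta([.537,.0127,.24],-6)
E
```

```text
now [0.4205 0.1988 0.3403] yaw 19.78 tilt 0.02 q [ 0.28 -0.3   2.04  0.    1.4  -0.06]
shift [-21.46   4.66  10.03] turn [ 2.0e-04 -2.0e-04  4.5e-01]
```

Request:
{"op": "arm_command", "data": {
  "plan": [
    [[-3,0.7,1.4,0,0,0.07],[-6.2,1.4,2.8,0,0,0.14],[-9.3,2.1,4.3,0,0,0.21],[-12.4,2.8,5.7,0,0,0.28],[-15.5,3.4,7.2,0,0,0.34],[-18.5,4,8.6,0,0,0.4],[-21.46,4.66,10,0,0,0.45],[-21.46,4.66,10,0,0,0.45],[-21.46,4.66,10,0,0,0.45],[-21.46,4.66,10,0,0,0.45]]
  ]
}}

```text
t: 1.93
tool_pos: [0.5368, 0.0149, 0.2405]
tool_rot: [-2.33, -2.106, 0.001]
contact_force: [-0.1, -0.1, 0.7]
opening: 0.0854
grip_force: 0.0
```

```bash
python3 - <<'E'
from h import *
im,d=get_image('scene');i2,d2=get_image('top')
a=cv2.resize(im[150:260,200:340],None,fx=3.5,fy=3.5,interpolation=cv2.INTER_CUBIC)
cv2.imwrite('pics/hov.png',a)
delta([.537,.0127,.183],-6)
E
```

```text
now [0.5368 0.0156 0.2412] yaw -5.71 tilt 0.04 q [-0.11  0.    1.95  0.    1.19 -0.01]
shift [-0.29  0.04  5.82] turn [ 0.0007 -0.0002  0.0051]
```

View pics/hov.png

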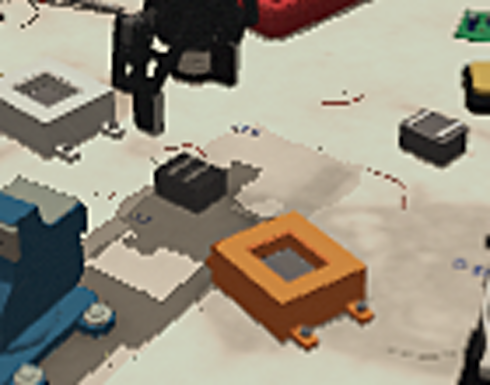

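The gripper is above the block: near finger at (150,130), block at (190,180). It lines up, so I'll descend and grip.

Request:
{"op": "arm_command", "data": {
  "plan": [
    [[-0.29,0.04,2,0,0,0.005],[-0.29,0.04,4,0,0,0.005],[-0.29,0.04,5.2,0,0,0.005],[-0.29,0.04,5.82,0,0,0.005],[-0.29,0.04,5.82,0,0,0.005],[-0.29,0.04,5.82,0,0,0.005]]
  ]
}}

```text
t: 2.53
tool_pos: [0.5373, 0.0122, 0.1829]
tool_rot: [2.335, 2.101, 0.0]
contact_force: [0.2, -0.4, -0.3]
opening: 0.0855
grip_force: 0.0
```

Request:
{"op": "arm_command", "data": {
  "plan": [
    [[0,0,0,0,0,0],[0,0,0,0,0,0],[0,0,0,0,0,0],[0,0,0,0,0,0],[0,0,0,0,0,0],[0,0,0,0,0,0],[0,0,0,0,0,0],[0,0,0,0,0,0]]
  ],
  "gripper": 1,
  "force": 40
}}

```text
t: 3.2
tool_pos: [0.5377, 0.0117, 0.1834]
tool_rot: [2.335, 2.1, 0.001]
contact_force: [-0.6, 0.0, 5.8]
opening: 0.0349
grip_force: 42.2
```

```bash
python3 - <<'E'
from h import *
print({k:np.round(v,4) for k,v in get_obs().items()})
delta([.537,.0127,.183],-6)
E
```

```text
{'t': np.float64(3.2), 'q': array([-0.1166,  0.0953,  1.9686, -0.    ,  1.0763, -0.0105]), 'dq': array([ 0.0012,  0.0012,  0.0003, -0.001 ,  0.002 , -0.0009]), 'effort': array([ 4.77000e-02, -3.19087e+01, -2.81362e+01,  3.81000e-02,
       -2.19300e-01, -1.30000e-03]), 'tool_pos': array([0.5377, 0.0117, 0.1834]), 'tool_rot': array([2.3352e+00, 2.0999e+00, 1.4000e-03]), 'contact_force': array([-0.5718,  0.0211,  5.7889]), 'wrist_torque': array([-0.0186,  0.1346, -0.0071]), 'grip_force': np.float64(42.2449), 'opening': np.float64(0.0349)}
now [0.5377 0.0117 0.1834] yaw -6.08 tilt 0.08 q [-0.12  0.1   1.97 -0.    1.08 -0.01]
shift [ 0.09 -0.08  0.04] turn [ 0.0014  0.0001 -0.0013]
```

```bash
python3 - <<'E'
from h import *
delta([.568,.1772,.255],-12.2)
E
```

```text
now [0.5377 0.0117 0.1834] yaw -6.08 tilt 0.08 q [-0.12  0.1   1.97 -0.    1.08 -0.01]
shift [16.77  1.27 -7.16] turn [ 0.0014 -0.      0.1069]
```

Request:
{"op": "arm_command", "data": {
  "plan": [
    [[0,0,-1.5,0,0,0],[0,0,-4,0,0,0],[0.5,0,-6.5,0,0,0.01],[3,0.2,-7.16,0,0,0.03],[6.5,0.5,-7.16,0,0,0.05],[10,0.8,-7.16,0,0,0.08],[13.5,1,-7.16,0,0,0.1],[16,1.2,-7.16,0,0,0.106],[16.77,1.27,-7.16,0,0,0.107],[16.77,1.27,-7.16,0,0,0.107],[16.77,1.27,-7.16,0,0,0.107],[16.77,1.27,-7.16,0,0,0.107]]
  ]
}}

```text
t: 4.2
tool_pos: [0.5672, 0.1761, 0.2533]
tool_rot: [-2.446, -1.971, 0.003]
contact_force: [-0.6, 0.2, -0.5]
opening: 0.0351
grip_force: 41.5
```

```bash
python3 - <<'E'
from h import *
delta([.568,.1772,.255],-12.2);print(get_obs()['opening'],get_obs()['contact_force'])
im,d=get_image('top');i2,d2=get_image('scene')
np.save('h_top.npy',d);np.save('h_sc.npy',d2);cv2.imwrite('h_top.png',im);cv2.imwrite('h_sc.png',i2)
a=cv2.resize(im[135:210,125:225],(480,360),interpolation=cv2.INTER_CUBIC);b=cv2.resize(i2[100:220,150:250],(300,360),interpolation=cv2.INTER_CUBIC)
cv2.imwrite('pics/hn.png',np.clip(np.hstack([a,b])*1.5,0,255).astype(np.uint8))
E
```

```text
now [0.5672 0.1761 0.2533] yaw -12.26 tilt 0.09 q [ 0.18  0.12  1.81 -0.    1.22  0.39]
shift [ 0.12  0.05 -0.17] turn [-0.0012  0.0011 -0.001 ]
0.035132762901916914 [-0.58810851  0.21051112 -0.52377566]
```

View pics/hn.png

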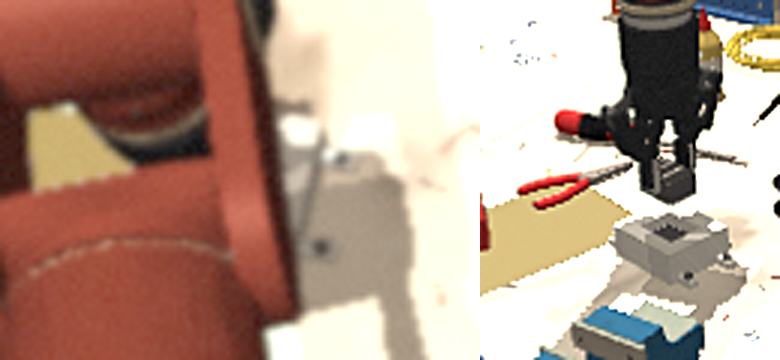

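The top view is blocked by the arm. The scene view shows the block, held at (668,180), above the nest at (672,240). I'll compare the block's and nest's visible side faces in the scene depth.

```bash
python3 - <<'E'
from h import *
S=cloud('scene',np.load('h_sc.npy'))
i2=cv2.imread('h_sc.png').astype(int)
N=np.array([.568,.177,0]);A=R.from_euler('z',-12.2,degrees=True).as_matrix()
L=((S-N)@A)*1000
nrm=np.cross(np.gradient(L,axis=1),np.gradient(L,axis=0));nrm/=np.linalg.norm(nrm,axis=2,keepdims=True)+1e-9
x,y,z=L[...,0],L[...,1],L[...,2]
def rep(n,m,ax):
    q=L[m];k=1-ax
    if len(q)<4: print(n,len(q));return
    f=np.polyfit(q[:,k],q[:,ax],1);r=q[:,ax]-np.polyval(f,q[:,k]);g=abs(r)<3;f=np.polyfit(q[g,k],q[g,ax],1)
    print(n,g.sum(),'med',np.median(q[g,ax]).round(2),'slope deg',np.rad2deg(np.arctan(f[0])).round(1),'resid',r[g].std().round(2),'z',q[g,2].min().round(1),q[g,2].max().round(1),'k',q[g,k].min().round(0),q[g,k].max().round(0))
fx=abs(nrm[...,0])>.85;fy=abs(nrm[...,1])>.85
rep('nest -x',fx&(z>12)&(z<30)&(abs(y)<40)&(abs(x+38)<8),0)
rep('nest -y',fy&(z>12)&(z<30)&(abs(x)<36)&(abs(y+43)<8),1)
rep('blk -x',fx&(z>70)&(z<94)&(abs(y)<22)&(abs(x+18)<7),0)
rep('blk -y',fy&(z>72)&(z<94)&(abs(x)<17)&(abs(y+23)<7),1)
b=(abs(x)<16)&(abs(y+23)<4);print('blk -y z range',np.percentile(z[b&(z>55)&(z<110)],[0,5,50,95,100]).round(1))
E
```

```text
nest -x 71 med -38.5 slope deg 0.6 resid 1.38 z 12.1 29.6 k -40.0 38.0
nest -y 55 med -42.61 slope deg 0.9 resid 1.58 z 12.1 29.9 k -36.0 36.0
blk -x 12 med -17.29 slope deg -9.4 resid 1.45 z 76.5 91.0 k -21.0 11.0
blk -y 22 med -22.83 slope deg -1.4 resid 1.47 z 74.9 93.3 k -16.0 12.0
blk -y z range [72.  73.2 83.9 94.7 96.5]
```

Request:
{"op": "arm_command", "data": {
  "plan": [
    [[0,0.05,1.5,0,0,0],[0,0.05,2.8,0,0,0],[0,0.05,3.3,0,0,0],[0,0.05,3.3,0,0,0],[0,0.05,3.3,0,0,0],[0,0.05,3.3,0,0,0]]
  ]
}}

```text
t: 4.8
tool_pos: [0.5683, 0.177, 0.2215]
tool_rot: [2.445, 1.972, 0.001]
contact_force: [-0.2, -0.5, -1.6]
opening: 0.035
grip_force: 41.5
```

```bash
python3 - <<'E'
from h import *
ps=[]
for i in range(4):
    im,d=get_image('scene');o=get_obs();ps.append(np.r_[o['tool_pos'],o['contact_force']])
print(np.round(ps,4)); delta([.568,.1762,.22],-12.2)
N=np.array([.568,.177,0]);A=R.from_euler('z',-12.2,degrees=True).as_matrix();L=((cloud('scene',d)-N)@A)*1000
np.save('L.npy',L)
a=cv2.resize(im[140:200,185:265],(640,480),interpolation=cv2.INTER_CUBIC);cv2.imwrite('pics/hn2.png',np.clip(a*1.5,0,255).astype(np.uint8))
E
```

```text
[[ 0.5684  0.1771  0.2218 -0.1173 -0.5423 -2.486 ]
 [ 0.5684  0.1772  0.222  -0.7538  0.0632 -0.9543]
 [ 0.5684  0.1772  0.2219 -0.3367  0.5894 -1.166 ]
 [ 0.5683  0.1772  0.2218 -0.6184 -1.4547 -1.2083]]
now [0.5683 0.1772 0.2218] yaw -12.2 tilt 0.07 q [ 0.18  0.16  1.82 -0.    1.16  0.39]
shift [-0.11 -0.01  0.18] turn [ 0.0012 -0.0004  0.    ]
```

View pics/hn2.png

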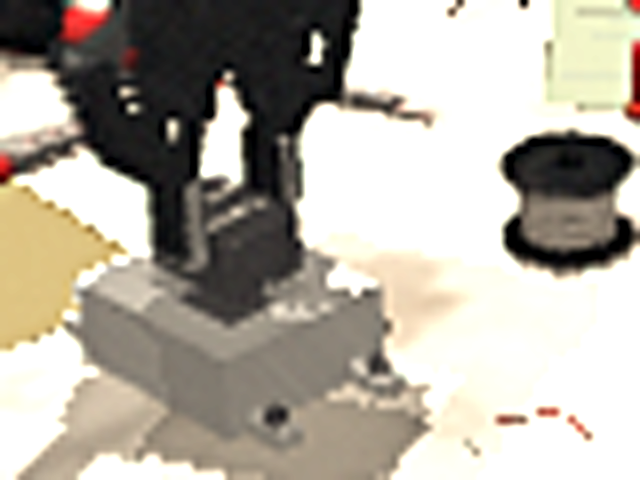

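The block sits centred above the pocket, its lower front corner at (235,320) against the nest's front corner at (225,360). I'll lower it slowly.

Request:
{"op": "arm_command", "data": {
  "plan": [
    [[-0.06,0,0.15,0,0,0],[-0.06,0,0.3,0,0,0],[-0.06,0,0.45,0,0,0],[-0.06,0,0.6,0,0,0],[-0.06,0,0.75,0,0,0],[-0.06,0,0.9,0,0,0],[-0.06,0,0.9,0,0,0],[-0.06,0,0.9,0,0,0]]
  ]
}}

```text
t: 5.67
tool_pos: [0.5686, 0.1767, 0.217]
tool_rot: [-2.444, -1.973, 0.003]
contact_force: [-16.4, -4.4, 25.6]
opening: 0.0351
grip_force: 44.5
```

Request:
{"op": "arm_command", "data": {
  "plan": [
    [[0,0,-0.6,0,0,0],[-0.02,-0.13,-0.6,0,0,0],[-0.02,-0.13,-0.4,0,0,0],[-0.02,-0.13,-0.25,0,0,0],[-0.02,-0.13,-0.1,0,0,0],[-0.02,-0.13,0,0,0,0],[-0.02,-0.13,0,0,0,0],[-0.02,-0.13,0,0,0,0]]
  ]
}}

```text
t: 6.33
tool_pos: [0.5674, 0.1767, 0.2163]
tool_rot: [-2.445, -1.972, 0.002]
contact_force: [-12.9, -4.3, 25.8]
opening: 0.0345
grip_force: 44.7
```

Request:
{"op": "arm_command", "data": {
  "plan": [
    [[0,0,-0.4,0,0,0],[-0.05,-0.12,-0.4,0,0,0],[-0.05,-0.12,-0.25,0,0,0],[-0.05,-0.12,-0.1,0,0,0],[-0.05,-0.12,0,0,0,0],[-0.05,-0.12,0,0,0,0],[-0.05,-0.12,0,0,0,0]]
  ]
}}

```text
t: 6.92
tool_pos: [0.5664, 0.176, 0.215]
tool_rot: [2.443, 1.972, 0.001]
contact_force: [-6.3, -5.4, 18.1]
opening: 0.0347
grip_force: 44.5
```

Request:
{"op": "arm_command", "data": {
  "plan": [
    [[0,0,-0.2,0,0,0],[-0.08,-0.07,-0.2,0,0,0],[-0.08,-0.07,-0.1,0,0,0],[-0.08,-0.07,0,0,0,0],[-0.08,-0.07,0,0,0,0],[-0.08,-0.07,0,0,0,0]]
  ]
}}

```text
t: 7.42
tool_pos: [0.566, 0.1757, 0.215]
tool_rot: [2.443, 1.971, 0.005]
contact_force: [-3.2, -2.8, 16.6]
opening: 0.0353
grip_force: 44.1
```

Request:
{"op": "arm_command", "data": {
  "plan": [
    [[-0.06,-0.05,-0.1,0,0,0],[-0.07,-0.05,0,0,0,0],[-0.07,-0.05,0.1,0,0,0],[-0.07,-0.05,0.1,0,0,0],[-0.07,-0.05,0.1,0,0,0]]
  ]
}}

```text
t: 7.83
tool_pos: [0.5656, 0.1752, 0.2143]
tool_rot: [2.443, 1.971, 0.007]
contact_force: [-1.9, -2.8, 16.2]
opening: 0.0347
grip_force: 44.3
```

```bash
python3 - <<'E'
from h import *
o=get_obs();print(o['wrist_torque'],o['contact_force'],o['tool_pos']);delta(o['tool_pos'],-12.2)
im,d=get_image('scene')
N=np.array([.568,.177,0]);A=R.from_euler('z',-12.2,degrees=True).as_matrix();L=((cloud('scene',d)-N)@A)*1000
x,y,z=L[...,0],L[...,1],L[...,2]
nrm=np.cross(np.gradient(L,axis=1),np.gradient(L,axis=0));nrm/=np.linalg.norm(nrm,axis=2,keepdims=True)+1e-9
for n,m,ax in(('bx',(abs(nrm[...,0])>.8)&(z>37)&(z<56)&(abs(y)<22)&(abs(x+18)<6),0),('by',(abs(nrm[...,1])>.8)&(z>37)&(z<56)&(abs(x)<17)&(abs(y+23)<6),1),('nx',(abs(nrm[...,0])>.85)&(z>12)&(z<30)&(abs(y)<40)&(abs(x+38)<8),0),('ny',(abs(nrm[...,1])>.85)&(z>12)&(z<30)&(abs(x)<36)&(abs(y+43)<8),1)):
    q=L[m];print(n,len(q),np.median(q,0).round(1), np.polyfit(q[:,1-ax],q[:,ax],1).round(3))
cv2.imwrite('pics/hn3.png',np.clip(cv2.resize(im[140:200,185:265],(640,480),interpolation=cv2.INTER_CUBIC)*1.5,0,255).astype(np.uint8))
E
```

```text
[-0.03730448  0.34391282  0.01991704] [-1.85938127 -2.80934242 16.23251585] [0.56561513 0.17522683 0.21430843]
now [0.5656 0.1752 0.2143] yaw -12.2 tilt 0.29 q [ 0.17  0.17  1.83 -0.    1.14  0.39]
shift [0. 0. 0.] turn [ 0.0049 -0.0015 -0.    ]
bx 16 [-18.5 -14.2  43.8] [ -0.109 -19.825]
by 30 [ -2.5 -22.   46. ] [ 1.7000e-02 -2.2528e+01]
nx 72 [-38.   -3.5  19.9] [ 3.0000e-03 -3.8038e+01]
ny 74 [ -3.6 -42.4  21.6] [-1.3000e-02 -4.2422e+01]
```

View pics/hn3.png

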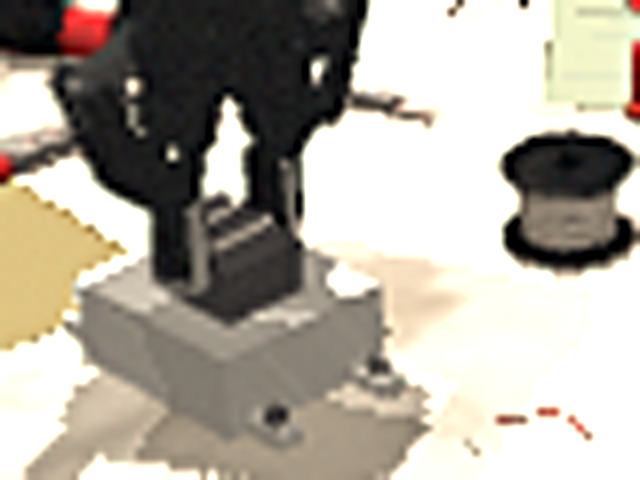

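The block's front corner is now at the pocket mouth (230,320). The torque puts the contact at its +y edge, so I'll nudge in -y.

Request:
{"op": "arm_command", "data": {
  "plan": [
    [[-0.08,0,-0.1,0,0,0],[-0.08,0,0,0,0,0],[-0.08,0,0,0,0,0],[-0.08,0,0,0,0,0]]
  ]
}}

```text
t: 8.22
tool_pos: [0.564, 0.1743, 0.2106]
tool_rot: [2.444, 1.972, 0.003]
contact_force: [4.2, -0.6, 0.8]
opening: 0.0351
grip_force: 42.5
```

```bash
python3 - <<'E'
from h import *
o=get_obs();print(o['wrist_torque'],o['contact_force'],o['tool_pos'])
E
```

```text
[-0.02038428 -0.68431779 -0.06843831] [ 4.23770545 -0.64893733  0.80472803] [0.56404252 0.17428423 0.21064732]
```

It has dropped into the pocket. I'll continue down to the plate.

Request:
{"op": "arm_command", "data": {
  "plan": [
    [[0,0.06,0.1,0,0,0],[0,0.06,0.2,0,0,0],[0,0.06,0.3,0,0,0],[0,0.06,0.4,0,0,0],[0,0.06,0.5,0,0,0],[0,0.06,0.5,0,0,0],[0,0.06,0.5,0,0,0]]
  ]
}}

```text
t: 8.8
tool_pos: [0.5644, 0.1742, 0.2066]
tool_rot: [2.445, 1.973, -0.0]
contact_force: [0.6, -2.3, 6.0]
opening: 0.0348
grip_force: 45.4
```

Request:
{"op": "arm_command", "data": {
  "plan": [
    [[0,0,0.1,0,0,0],[0,0,0.15,0,0,0],[0,0,0.15,0,0,0],[0,0,0.15,0,0,0]]
  ]
}}

```text
t: 9.13
tool_pos: [0.5646, 0.1742, 0.2066]
tool_rot: [2.445, 1.973, -0.001]
contact_force: [-2.6, -2.9, 13.9]
opening: 0.0351
grip_force: 50.0
```

Request:
{"op": "arm_command", "data": {
  "plan": [
    [[0,0,0,0,0,0],[0,0,0,0,0,0],[0,0,0,0,0,0],[0,0,-0.1,0,0,0],[0,0,-1,0,0,0],[0,0,-3,0,0,0],[0,0,-5,0,0,0],[0,0,-5,0,0,0]]
  ],
  "gripper": -1
}}

```text
t: 9.8
tool_pos: [0.5659, 0.1746, 0.2596]
tool_rot: [2.442, 1.971, 0.011]
contact_force: [0.4, 0.1, 0.4]
opening: 0.0852
grip_force: 0.0
```

```bash
python3 - <<'E'
from h import *
im,d=get_image('scene')
N=np.array([.568,.177,0]);A=R.from_euler('z',-12.2,degrees=True).as_matrix();L=((cloud('scene',d)-N)@A)*1000
x,y,z=L[...,0],L[...,1],L[...,2]
m=(abs(x)<10)&(abs(y)<20)&(z<60);print('blk top z',np.percentile(z[m],[10,50,90]).round(1),m.sum())
m=(z>40)&(z<52)&(abs(x)<26)&(abs(y)<30);c=cv2.minAreaRect(L[m][:,:2].astype(np.float32));print(c)
f=np.polyfit
q=L[m];print('tilt', np.linalg.lstsq(np.c_[q[:,:2],np.ones(len(q))],q[:,2],rcond=None)[0].round(3))
cv2.imwrite('pics/rel.png',np.clip(cv2.resize(im[130:200,175:265],(720,560),interpolation=cv2.INTER_CUBIC)*1.5,0,255).astype(np.uint8))
o=get_obs();print(o['contact_force'],o['tool_pos'])
E
```

```text
blk top z [-745.7 -653.5   45.3] 290
((-1.9515762329101562, -2.021820068359375), (37.65312194824219, 49.58784484863281), 1.155404806137085)
tilt [9.0000e-03 3.1000e-02 4.5162e+01]
[-0.92547982 -0.76275012 -0.72533556] [0.5653528  0.17452459 0.2578195 ]
```

View pics/rel.png

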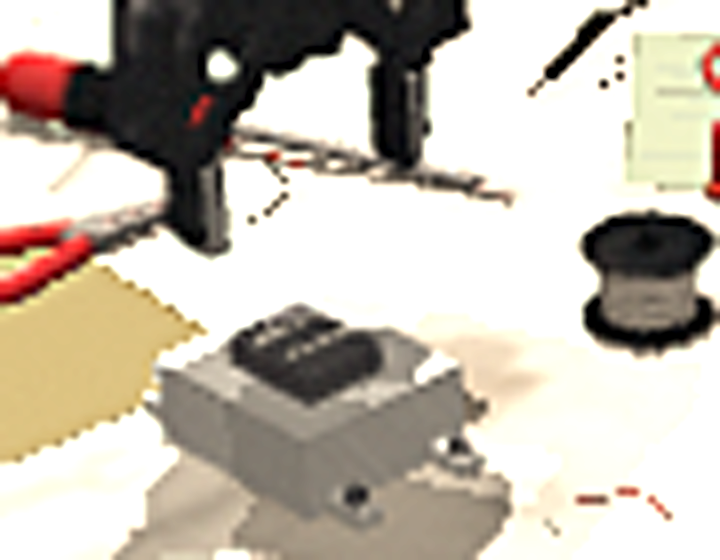

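The block is in the pocket and stands about 11 mm proud, as expected. Next I'll shut the fingers and press it down.

```bash
python3 - <<'E'
from h import *
delta([.5645,.1747,.222],-12.2)
E
```

```text
now [0.5654 0.1745 0.2578] yaw -12.2 tilt 0.32 q [0.17 0.11 1.81 0.   1.22 0.39]
shift [-0.01 -0.11  3.58] turn [ 0.0051 -0.0022  0.    ]
```

Request:
{"op": "arm_command", "data": {
  "plan": [
    [[0,0,0,0,0,0],[0,0,0,0,0,0],[0,0,0,0,0,0],[0,-0.05,0.5,0,0,0],[0,-0.05,1.5,0,0,0],[0,-0.05,2.5,0,0,0],[0,-0.05,3.3,0,0,0],[0,-0.05,3.3,0,0,0]]
  ],
  "gripper": 1
}}

```text
t: 10.52
tool_pos: [0.5628, 0.1741, 0.2185]
tool_rot: [-2.443, -1.971, 0.006]
contact_force: [-0.4, 0.4, -0.0]
opening: -0.0
grip_force: 0.0
```

Request:
{"op": "arm_command", "data": {
  "plan": [
    [[0,0.1,0.15,0,0,0],[0,0.1,0.3,0,0,0],[0,0.1,0.45,0,0,0],[0,0.1,0.6,0,0,0],[0,0.1,0.75,0,0,0],[0,0.1,0.75,0,0,0],[0,0.1,0.75,0,0,0],[0,0.1,0.75,0,0,0]]
  ]
}}

```text
t: 11.18
tool_pos: [0.5649, 0.1741, 0.2144]
tool_rot: [2.445, 1.972, 0.001]
contact_force: [0.1, -0.5, 0.9]
opening: 0.0001
grip_force: 0.9
```

Request:
{"op": "arm_command", "data": {
  "plan": [
    [[0,0,0.15,0,0,0],[0,0,0.3,0,0,0],[0,0,0.45,0,0,0],[0,0,0.6,0,0,0],[0,0,0.6,0,0,0],[0,0,0.6,0,0,0]]
  ]
}}

```text
t: 11.68
tool_pos: [0.5651, 0.1742, 0.2093]
tool_rot: [2.445, 1.973, 0.0]
contact_force: [-2.1, -1.4, 8.5]
opening: -0.0004
grip_force: 4.3
```

Request:
{"op": "arm_command", "data": {
  "plan": [
    [[0,0,0.1,0,0,0],[0,0,0.2,0,0,0],[0,0,0.2,0,0,0],[0,0,0.2,0,0,0],[0,0,0.2,0,0,0]]
  ]
}}

```text
t: 12.1
tool_pos: [0.5654, 0.1743, 0.209]
tool_rot: [2.444, 1.973, -0.0]
contact_force: [-7.6, -1.7, 17.4]
opening: -0.0002
grip_force: 8.9
```

The press stops at TCP z = 0.209, which is where flush should be, at 17 N. I'll lift clear and check.

Request:
{"op": "arm_command", "data": {
  "plan": [
    [[0,0,-1,0,0,0],[0,0,-4,0,0,0],[0,0,-8,0,0,0],[-3,0,-10,0,0,0],[-7,0,-11,0,0,0],[-11,0,-11,0,0,0.05],[-15,0,-11,0,0,0.1],[-19,0,-11,0,0,0.15],[-23,0,-11,0,0,0.2]]
  ],
  "gripper": -1
}}

```text
t: 12.85
tool_pos: [0.5151, -0.0521, 0.3157]
tool_rot: [-2.631, -1.716, -0.0]
contact_force: [0.4, -1.1, 0.3]
opening: 0.0853
grip_force: 0.0
```

```bash
python3 - <<'E'
from h import *
im,d=get_image('top');P=cloud('top',d);g=cv2.cvtColor(im,cv2.COLOR_BGR2GRAY)
N=np.array([.568,.177,0]);A=R.from_euler('z',-12.2,degrees=True).as_matrix();L=((P-N)@A)*1000
x,y,z=L[...,0],L[...,1],L[...,2]
b=(abs(x)<15)&(abs(y)<20);r=((abs(x)>24)|(abs(y)>29))&(abs(x)<35)&(abs(y)<40)
print('block',np.percentile(z[b],[5,25,50,75,95]).round(1),b.sum(),'rim',np.median(z[r]).round(1),r.sum())
q=L[b];print('tilt',np.linalg.lstsq(np.c_[q[:,:2],np.ones(len(q))],q[:,2],rcond=None)[0].round(3))
m=(g<130)&(abs(x)<26)&(abs(y)<32);c=cv2.minAreaRect(np.array([onz('top',v,u,.034)[:2]*1000 for u,v in np.argwhere(m)],np.float32));print('blk rect',c)
# tweezers from first picture
P=np.load('P.npy');Z=P[...,2];g=cv2.cvtColor(cv2.imread('top_raw.png'),cv2.COLOR_BGR2GRAY)
c=np.array([.495,-.2834]);
for it in range(1):
    a=np.deg2rad(13);e=np.array([np.cos(a),np.sin(a)]);n=np.array([-e[1],e[0]])
    u=(P[...,:2]-c)@e*1000;w=(P[...,:2]-c)@n*1000
    m=(Z>.04)&(Z<.06)&(g>85)&(abs(u)<100)&(abs(w)<40)
    for x0 in range(-95,95,10):
        k=m&(u>=x0)&(u<x0+10)
        if k.sum(): 
            l,r=w[k&(w>0)],w[k&(w<=0)];print(x0,k.sum(),'L',np.median(l).round(1) if len(l) else None,'R',np.median(r).round(1) if len(r) else None, 'z',np.median(Z[k]).round(3))
o=get_obs();print(o['tool_pos'])
E
```

```text
block [30.2 32.2 34.1 35.7 37.6] 180 rim 33.5 437
tilt [ 1.4000e-02 -7.0000e-03  3.4016e+01]
blk rect ((567.6514282226562, 177.0247039794922), (47.14382553100586, 37.344112396240234), 77.02200317382812)
-95 18 L 5.9 R -4.0 z 0.051
-85 31 L 6.6 R -3.7 z 0.052
-75 33 L 6.3 R -4.8 z 0.052
-65 34 L 6.8 R -5.0 z 0.051
-55 18 L 14.9 R -10.8 z 0.051
-45 18 L 17.2 R -13.2 z 0.051
-35 15 L 20.3 R -16.6 z 0.051
-25 19 L 21.6 R -17.7 z 0.05
-15 18 L 22.2 R -19.0 z 0.051
-5 17 L 23.0 R -21.0 z 0.05
5 18 L 23.5 R -21.5 z 0.05
15 18 L 23.7 R -23.4 z 0.049
25 17 L 24.8 R -23.4 z 0.048
35 17 L 25.9 R -25.4 z 0.048
45 11 L 25.8 R -25.6 z 0.047
55 11 L 25.2 R -26.3 z 0.044
65 14 L 23.3 R -26.5 z 0.043
75 13 L 24.0 R -26.3 z 0.044
85 9 L 24.1 R -25.8 z 0.045
[ 0.51434436 -0.05736473  0.31561543]
```

The block reads flush: top at 34.1 mm against the rim at 33.5 mm. Now for the tweezers.

```bash
python3 - <<'E'
from h import *
delta([.5075,-.282,.27],-78)
E
```

```text
now [ 0.5143 -0.0574  0.3156] yaw -24.18 tilt 0.29 q [-0.25 -0.13  1.95 -0.01  1.33  0.17]
shift [-20.75   8.57   4.67] turn [0.0029 0.0043 0.9394]
```

Request:
{"op": "arm_command", "data": {
  "plan": [
    [[-2.3,1,0,0,0,0.09],[-4.6,1.9,0.5,0,0,0.18],[-6.9,2.9,1,0,0,0.27],[-9.2,3.8,1.5,0,0,0.36],[-11.5,4.8,2,0,0,0.45],[-13.8,5.7,2.5,0,0,0.54],[-16.1,6.7,3,0,0,0.63],[-18.4,7.6,3.5,0,0,0.72],[-20.75,8.57,4,0.003,0.004,0.81],[-20.75,8.57,4.67,0.003,0.004,0.9],[-20.75,8.57,4.67,0.003,0.004,0.94],[-20.75,8.57,4.67,0.003,0.004,0.94]]
  ]
}}

```text
t: 13.9
tool_pos: [0.5109, -0.2753, 0.2679]
tool_rot: [-3.117, -0.338, -0.0]
contact_force: [-0.7, 0.3, 1.3]
opening: 0.0853
grip_force: 0.0
```

Request:
{"op": "arm_command", "data": {
  "plan": [
    [[0,0,0,0,0,0],[0,0,0,0,0,0],[0,0,0,0,0,0],[0,0,0,0,0,0]]
  ]
}}

```text
t: 14.23
tool_pos: [0.5115, -0.2748, 0.2697]
tool_rot: [-3.119, -0.343, -0.003]
contact_force: [-0.0, 0.3, 0.1]
opening: 0.0854
grip_force: 0.0
```

```bash
python3 - <<'E'
from h import *
im,d=get_image('scene');o=get_obs()
delta([.5075,-.282,.196],-78)
a=im[180:290,300:420];cv2.imwrite('pics/tw.png',np.clip(cv2.resize(a,None,fx=5,fy=5,interpolation=cv2.INTER_CUBIC)*1.4,0,255).astype(np.uint8))
E
```

```text
now [ 0.5115 -0.2748  0.2697] yaw -77.47 tilt 0.27 q [-0.62  0.07  1.83  0.    1.24  0.73]
shift [-0.56  0.64  7.36] turn [-0.004  -0.0024  0.0092]
```

View pics/tw.png

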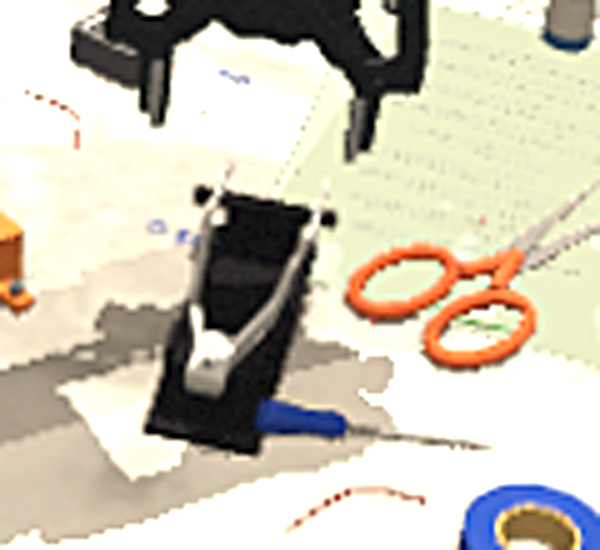

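The gripper straddles the tweezers, fingers at (155,120) and (360,155). The rest, with its post end at (210,370) and bar at (265,205), is clear of neighbours at the grip point. I'll descend.

Request:
{"op": "arm_command", "data": {
  "plan": [
    [[-0.56,0.64,1.5,-0.004,-0.002,0.009],[-0.56,0.64,3.5,-0.004,-0.002,0.009],[-0.56,0.64,5.5,-0.004,-0.002,0.009],[-0.56,0.64,6.8,-0.004,-0.002,0.009],[-0.56,0.64,7.36,-0.004,-0.002,0.009],[-0.56,0.64,7.36,-0.004,-0.002,0.009],[-0.56,0.64,7.36,-0.004,-0.002,0.009]]
  ]
}}

```text
t: 14.87
tool_pos: [0.5076, -0.2823, 0.1962]
tool_rot: [-3.124, -0.328, -0.001]
contact_force: [0.5, 0.5, 0.2]
opening: 0.0852
grip_force: 0.0
```

Request:
{"op": "arm_command", "data": {
  "plan": [
    [[0,0,0,0,0,0],[0,0,0,0,0,0],[0,0,0,0,0,0],[0,0,0,0,0,0],[0,0,0,0,0,0],[0,0,0,0,0,0]]
  ],
  "gripper": 0.0,
  "force": 20
}}

```text
t: 15.37
tool_pos: [0.5081, -0.2828, 0.1976]
tool_rot: [3.123, 0.327, 0.004]
contact_force: [-1.1, -0.1, 5.9]
opening: 0.0429
grip_force: 5.1
```

```bash
python3 - <<'E'
from h import *
o=get_obs();print(o['opening'],o['grip_force'],o['contact_force']);delta([.5075,-.282,.196],-78)
E
```

```text
0.04292561831101309 5.087737968424335 [-1.0587096  -0.11946633  5.86431635]
now [ 0.5081 -0.2828  0.1976] yaw -78.04 tilt 0.19 q [-0.64  0.17  1.86  0.    1.11  0.73]
shift [-0.04 -0.09  0.16] turn [ 0.0023 -0.0024 -0.0007]
```

Request:
{"op": "arm_command", "data": {
  "plan": [
    [[0,0,0,0,0,0],[0,0,0,0,0,0],[0,0,-0.3,0,0,0],[0,0,-0.8,0,0,0],[0,0,-1.6,0,0,0],[0,0,-2.8,0,0,0],[0,0,-4.3,0,0,0],[0,0,-6,0,0,0],[0,0,-7.5,0,0,0],[0,0,-8,0,0,0],[0,0,-8,0,0,0],[0,0,-8,0,0,0]]
  ],
  "gripper": 0.08
}}

```text
t: 16.37
tool_pos: [0.5074, -0.2822, 0.2762]
tool_rot: [3.124, 0.327, 0.001]
contact_force: [0.5, 0.2, -0.6]
opening: 0.0393
grip_force: 4.5
```

```bash
cat > tips.py <<'E'
from h import *
from scipy import ndimage
# tweezers seen by the scene camera, in the tool-based frame: origin at the grasp point, x to the tips
def view(fn=None):
    im,d=get_image('scene');o=get_obs();M=R.from_rotvec(o['tool_rot']).as_matrix();C=cloud('scene',d)
    g=o['tool_pos']+M[:,2]*.1547
    ex=-np.cross(M[:,1],M[:,2]);ex=ex if ex[0]>0 else -ex
    ey=np.cross([0,0,1],ex);L=np.stack([(C-g)@ex,(C-g)@ey,C[...,2]-g[2]],-1)*1000
    if fn: cv2.imwrite(fn,im)
    return im,L,o
E
python3 - <<'E'
from tips import *
im,L,o=view('l.png');x,y,z=L[...,0],L[...,1],L[...,2]
m=(x>-120)&(x<100)&(abs(y)<32)&(abs(z)<30);print(m.sum(),o['opening'],o['grip_force'],o['tool_pos'],o['contact_force'])
for x0 in range(-115,95,10):
    k=m&(x>=x0)&(x<x0+10)
    if k.sum():
        l,r=k&(y>0),k&(y<=0);print(x0,k.sum(),*[(np.median(y[a]).round(1),np.percentile(z[a],[5,50,95]).round(1)) if a.sum() else None for a in(l,r)])
delta([.48,.05,.30],-95)
E
```

```text
281 0.03996827800907404 4.483749529936176 [ 0.50717216 -0.28209585  0.27537058] [ 0.45309753 -0.96697493 -0.48304675]
-35 12 (np.float64(15.3), array([-29.7, -26.9, -25. ])) (np.float64(-16.8), array([-28.8, -26.8, -25.1]))
-25 22 (np.float64(15.9), array([-26. , -21.1, -17.2])) (np.float64(-18.1), array([-24.4, -20.1, -13. ]))
-15 157 (np.float64(23.4), array([-15.3,   3.9,  26.6])) (np.float64(-24.9), array([-14.5,   4.4,  26.9]))
-5 47 (np.float64(19.4), array([-7.9,  0.9, 22.5])) (np.float64(-22.6), array([-6.6, -0.9, 20.5]))
5 21 (np.float64(18.1), array([ 0.5,  8. , 19.2])) (np.float64(-17.8), array([ 0.3,  6.2, 12.8]))
15 12 (np.float64(17.2), array([ 6.6, 15. , 20.8])) (np.float64(-18.0), array([9.8, 9.8, 9.8]))
25 9 (np.float64(18.0), array([18.2, 22.8, 27.2])) None
35 1 (np.float64(16.4), array([25.5, 25.5, 25.5])) None
now [ 0.5072 -0.2821  0.2754] yaw -78.03 tilt 0.04 q [-0.64  0.06  1.83  0.    1.25  0.73]
shift [  4.23 -33.05  -2.44] turn [-7.000e-04  2.000e-04  2.961e-01]
```

The tweezers have pitched in the grip: the heel is down and the tips are up. I'll measure by how much.

```bash
python3 - <<'E'
from tips import *
im,L,o=view('l.png');x,y,z=L[...,0],L[...,1],L[...,2]
b=cv2.cvtColor(im,cv2.COLOR_BGR2HSV)
m=(x>-120)&(x<120)&(abs(y)<36)&(z>-110)&(z<90)&(abs(x)+abs(z)>14)&(b[...,2]>70)
print(m.sum())
q=L[m]
for z0 in range(-110,90,10):
    k=m&(z>=z0)&(z<z0+10);
    if k.sum():print(z0,k.sum(),'x',np.percentile(x[k],[5,50,95]).round(0),'y',np.percentile(y[k],[5,50,95]).round(0))
a=im[100:300,280:440];cv2.imwrite('pics/lift.png',np.clip(cv2.resize(a,None,fx=3,fy=3,interpolation=cv2.INTER_CUBIC)*1.4,0,255).astype(np.uint8))
E
```

```text
401
-110 27 x [-76. -73. -65.] y [-35. -29. -23.]
-100 6 x [50. 55. 59.] y [-18. -17.  16.]
-90 19 x [-80.  52.  62.] y [-35. -23.  31.]
-80 16 x [-81. -73.  58.] y [-15.  -1.  25.]
-70 51 x [-77. -70. -62.] y [-8. -1.  8.]
-60 51 x [-67. -58. -53.] y [-9. -1.  7.]
-50 30 x [-58. -49. -40.] y [-14.   4.  12.]
-40 24 x [-43. -36. -30.] y [-17.  11.  15.]
-30 30 x [-33. -24. -12.] y [-19.  14.  18.]
-20 36 x [-18. -12.  -6.] y [-27.  -0.  25.]
-10 15 x [-13.  -9.  -1.] y [-27.  16.  26.]
0 19 x [-12.  -5.  14.] y [-34.  17.  25.]
10 32 x [-11.  -7.  26.] y [-27.  17.  28.]
20 16 x [-10.  22.  37.] y [-28.  18.  34.]
30 3 x [-8.  8. 10.] y [-33. -32. -21.]
40 8 x [-15.  10.  17.] y [-32. -30.   5.]
50 12 x [-17.  -5.   8.] y [-29.  -9.  27.]
60 3 x [-16. -14.  -8.] y [-24.  23.  24.]
70 1 x [-10. -10. -10.] y [-31. -31. -31.]
80 2 x [-10.  -9.  -8.] y [35. 35. 35.]
```

View pics/lift.png

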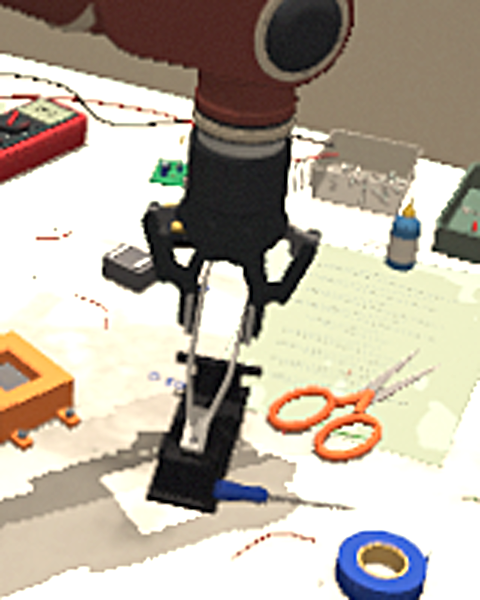

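The tweezers pivoted about 45°. At a 40 mm opening the arms aren't parallel to the pads, so the pads only touch along a line. The heel is still over the rear post, so lowering should lay them flat again. Then I'll regrip squeezed close to parallel.

Request:
{"op": "arm_command", "data": {
  "plan": [
    [[0,0,0.7,0,0,0],[0,0,1.4,0,0,0],[0,0,2.1,0,0,0],[0,0,2.8,0,0,0],[0,0,3.5,0,0,0],[0,0,4.2,0,0,0],[0,0,4.9,0,0,0],[0,0,5.6,0,0,0],[0,0,6.3,0,0,0],[0,0,7,0,0,0],[0,0,7,0,0,0],[0,0,7,0,0,0]]
  ]
}}

```text
t: 17.47
tool_pos: [0.5071, -0.2821, 0.2051]
tool_rot: [-3.123, -0.327, 0.002]
contact_force: [0.2, -0.7, 0.1]
opening: 0.0396
grip_force: 4.5
```

```bash
cat > prof.py <<'E'
from tips import *
im,L,o=view('l.png');x,y,z=L[...,0],L[...,1],L[...,2]
b=cv2.cvtColor(im,cv2.COLOR_BGR2HSV)
print(o['opening'],o['grip_force'],o['tool_pos'],o['contact_force'])
m=(x>-125)&(x<100)&(abs(y)<36)&(z>-40)&(z<60)&(b[...,2]>70)&(abs(x+3)>14)
for x0 in range(-125,95,10):
    k=m&(x>=x0)&(x<x0+10)
    if k.sum():
        l,r=k&(y>0),k&(y<=0);print(x0,k.sum(),*[(np.median(y[a]).round(1),np.percentile(z[a],[5,50,95]).round(1)) if a.sum() else None for a in(l,r)])
E
python3 prof.py
```

```text
0.039337503030466396 4.524073262618913 [ 0.50728253 -0.28225122  0.20567209] [0.87178825 0.05016831 0.00213675]
-115 1 (np.float64(3.4), array([-2.2, -2.2, -2.2])) None
-105 45 (np.float64(4.7), array([-8.9, -1.6,  3.4])) (np.float64(-4.4), array([-8.4, -1.5,  3.2]))
-95 24 (np.float64(4.4), array([0.8, 2. , 4.4])) (np.float64(-6.0), array([-5. ,  1.1,  2.8]))
-85 35 (np.float64(8.6), array([-16.7,   2.1,   3.9])) (np.float64(-7.0), array([-37.6,   1. ,   3.6]))
-75 44 (np.float64(7.7), array([1.1, 1.9, 3.2])) (np.float64(-23.1), array([-38.3, -34.2,   3.8]))
-65 17 (np.float64(13.5), array([-0.4,  1.1,  2.2])) (np.float64(-12.6), array([-37.9,  -0. ,   4.4]))
-55 13 (np.float64(14.9), array([0.2, 2.8, 4.2])) (np.float64(-15.0), array([-5.3,  2.8,  5.2]))
-45 11 (np.float64(16.1), array([2.4, 2.8, 3.1])) (np.float64(-16.7), array([-6.2,  0.4,  4.6]))
-35 12 (np.float64(15.3), array([-5.2,  3.1,  3.8])) (np.float64(-17.1), array([-2.4,  2.9,  5. ]))
-25 12 (np.float64(16.8), array([-2.8,  2.9,  5.4])) (np.float64(-17.7), array([ 3.3,  6.2, 56.2]))
5 3 (np.float64(18.0), array([6.1, 6.1, 6.1])) (np.float64(-31.0), array([35.2, 42.1, 49.1]))
15 7 (np.float64(17.2), array([-2.4,  4.9,  6.2])) (np.float64(-28.0), array([49.5, 49.5, 49.5]))
25 3 (np.float64(19.1), array([4.3, 6.5, 6.6])) None
35 5 (np.float64(17.5), array([-1.1,  2.3,  4.2])) None
45 5 (np.float64(16.6), array([1.7, 2.4, 4.3])) (np.float64(-9.2), array([-39.4, -39.4, -39.4]))
55 6 (np.float64(15.1), array([-11.3,   2.8,   4.5])) (np.float64(-4.5), array([-12.4, -12.4, -12.4]))
```

They're flat again. I'll set them back on the rest, squeeze close to parallel, then lift.

Request:
{"op": "arm_command", "data": {
  "plan": [
    [[0,0,0.4,0,0,0],[0,0,0.8,0,0,0],[0,0,0.9,0,0,0],[0,0,0.9,0,0,0]]
  ]
}}

```text
t: 17.85
tool_pos: [0.5078, -0.2826, 0.1976]
tool_rot: [3.124, 0.327, 0.002]
contact_force: [0.0, 0.2, 2.5]
opening: 0.0393
grip_force: 4.5
```

Request:
{"op": "arm_command", "data": {
  "plan": [
    [[0,0,0,0,0,0],[0,0,0,0,0,0],[0,0,0,0,0,0],[0,0,0,0,0,0],[0,0,-0.2,0,0,0],[0,0,-0.5,0,0,0],[0,0,-1,0,0,0],[0,0,-1.6,0,0,0],[0,0,-2.3,0,0,0],[0,0,-3,0,0,0],[0,0,-3,0,0,0],[0,0,-3,0,0,0]]
  ],
  "gripper": 0.24
}}

```text
t: 18.85
tool_pos: [0.5076, -0.2824, 0.2278]
tool_rot: [3.124, 0.327, 0.002]
contact_force: [0.7, 0.3, -0.3]
opening: 0.0325
grip_force: 6.3
```

```bash
python3 prof.py
```

```text
0.03248074755352072 6.30546435713768 [ 0.50736984 -0.28226212  0.22711929] [ 0.48374956 -0.22131205 -0.11793136]
-105 44 (np.float64(3.6), array([ 2.7,  6.2, 11.5])) (np.float64(-4.6), array([ 1.7,  9.1, 12.5]))
-95 16 (np.float64(5.3), array([6.3, 7.6, 9.1])) (np.float64(-5.6), array([ 7.2,  9.8, 10.6]))
-85 32 (np.float64(6.9), array([-38.7,   7.8,   9. ])) (np.float64(-5.1), array([ 4.3,  9.3, 11.2]))
-75 15 (np.float64(6.8), array([6.3, 7.5, 8.3])) (np.float64(-9.5), array([-0.7,  6.8,  8.8]))
-65 20 (np.float64(10.5), array([-16.4,   9. ,  10.3])) (np.float64(-12.0), array([-0.4,  7. ,  8.4]))
-55 12 (np.float64(12.6), array([7.6, 7.8, 9.1])) (np.float64(-14.7), array([-0.3,  5.4,  8.5]))
-45 11 (np.float64(14.8), array([5.7, 6.8, 7.3])) (np.float64(-15.4), array([3.4, 8.1, 9.5]))
-35 11 (np.float64(13.1), array([-1.2,  4.9,  9.3])) (np.float64(-15.9), array([3.7, 7.5, 8. ]))
-25 11 (np.float64(13.2), array([-0.2,  7. , 41. ])) (np.float64(-15.7), array([6.2, 6.6, 8.5]))
5 7 (np.float64(14.0), array([ 1.2,  6.8, 16.9])) (np.float64(-28.0), array([10. , 33.3, 33.7]))
15 6 (np.float64(12.4), array([0. , 5.5, 7.5])) (np.float64(-29.6), array([34.5, 34.5, 34.5]))
25 4 (np.float64(14.1), array([5.9, 6.9, 7.5])) (np.float64(-14.0), array([7.1, 7.1, 7.1]))
35 5 (np.float64(12.2), array([-0.6,  1.1,  5.5])) None
45 9 (np.float64(10.6), array([0.7, 3. , 4.4])) (np.float64(-32.4), array([-38.1, -35.1, -32.3]))
55 6 (np.float64(8.8), array([-28.5,   1.9,   2.4])) (np.float64(-32.4), array([-35.5, -34.4, -32.6]))
65 5 (np.float64(8.2), array([-1.2,  1.2,  3. ])) None
```

The lift is level now. I'll go up and carry them to the nest smoothly.

```bash
python3 - <<'E'
from h import *
delta([.4932,.1904,.29],-102.4)
E
```

```text
now [ 0.5074 -0.2823  0.2271] yaw -78.04 tilt 0.03 q [-0.64  0.12  1.85  0.    1.17  0.73]
shift [  8.41 -46.53  -6.29] turn [-0.     -0.0005  0.4252]
```

Request:
{"op": "arm_command", "data": {
  "plan": [
    [[0,0,-0.5,0,0,0],[0,0,-1.5,0,0,0],[0,-0.3,-2.8,0,0,0],[0.2,-1,-4.2,0,0,0.01],[0.4,-2.2,-5.4,0,0,0.02],[0.7,-4,-6.1,0,0,0.035],[1,-6,-6.3,0,0,0.055],[1.5,-8.3,-6.3,0,0,0.08],[2,-10.8,-6.3,0,0,0.1],[2.4,-13.3,-6.3,0,0,0.12],[2.9,-15.8,-6.3,0,0,0.145],[3.3,-18.3,-6.3,0,0,0.167]]
  ]
}}

```text
t: 19.9
tool_pos: [0.5017, -0.0948, 0.2918]
tool_rot: [3.141, 0.063, 0.004]
contact_force: [0.9, -0.6, -1.4]
opening: 0.0326
grip_force: 6.3
```

```bash
python3 - <<'E'
from h import *
o=get_obs();print(o['opening'],o['grip_force']);delta([.4932,.1904,.29],-102.4)
E
```

```text
0.03263591210802673 6.310269758105278
now [ 0.5017 -0.0948  0.2918] yaw -87.69 tilt 0.14 q [-0.33 -0.13  1.98  0.    1.28  1.2 ]
shift [  0.3  -28.53   0.17] turn [ 0.     -0.0025  0.2567]
```

Request:
{"op": "arm_command", "data": {
  "plan": [
    [[0,-2.5,0.1,0,0,0.022],[0,-5,0.1,0,0,0.045],[0,-7.5,0.1,0,0,0.067],[0.1,-10,0.2,0,0,0.09],[0.1,-12.5,0.2,0,0,0.112],[0.1,-15,0.2,0,0,0.135],[0.2,-17.5,0.2,0,0,0.157],[0.2,-20,0.2,0,0,0.18],[0.2,-22.3,0.2,0,0,0.2],[0.2,-24.2,0.2,0,0,0.22],[0.2,-25.6,0.2,0,0,0.235],[0.2,-26.5,0.2,0,0,0.25]]
  ]
}}

```text
t: 20.9
tool_pos: [0.4923, 0.1704, 0.2898]
tool_rot: [-3.123, 0.325, -0.003]
contact_force: [0.1, -0.4, -1.0]
opening: 0.0326
grip_force: 6.3
```

Request:
{"op": "arm_command", "data": {
  "plan": [
    [[0,-0.5,0,0,0,0],[0,-0.5,0,0,0,0],[0,-0.5,0,0,0,0],[0,-0.5,0,0,0,0]]
  ]
}}

```text
t: 21.23
tool_pos: [0.4937, 0.173, 0.2884]
tool_rot: [-3.124, 0.327, -0.001]
contact_force: [-0.0, 0.2, -1.0]
opening: 0.0325
grip_force: 6.3
```

```bash
python3 prof.py; python3 -c "
from h import *
delta([.4932,.1904,.235],-102.4)"
```

```text
0.03233180545848262 6.307798326015472 [0.4936936  0.17288361 0.28822757] [-0.27830697 -0.21706026 -0.75065492]
-105 24 (np.float64(3.8), array([ 1.7,  7.9, 11.2])) (np.float64(-5.2), array([ 1.8,  5.2, 10.1]))
-95 21 (np.float64(2.4), array([ 9.6, 10.3, 11. ])) (np.float64(-5.5), array([ 1.8,  7.3, 11.2]))
-85 23 (np.float64(5.5), array([ 8.8,  9.8, 10.8])) (np.float64(-6.3), array([-1.3,  7. , 10.2]))
-75 21 (np.float64(8.6), array([ 7.5,  9. , 11.1])) (np.float64(-9.4), array([1.4, 4. , 9.9]))
-65 24 (np.float64(10.1), array([1.5, 6.7, 9.9])) (np.float64(-10.3), array([-1.6,  4.3,  8.9]))
-55 30 (np.float64(11.5), array([-1. ,  4.8, 10.3])) (np.float64(-13.3), array([-3. ,  5. ,  9.7]))
-45 25 (np.float64(13.3), array([-0.7,  5.3, 10.5])) (np.float64(-14.2), array([-0.8,  5. ,  9.5]))
-35 28 (np.float64(13.9), array([-2.2,  2.5, 10.6])) (np.float64(-15.3), array([-2.6,  3.7,  8.2]))
-25 17 (np.float64(13.0), array([0.3, 3.9, 7.8])) (np.float64(-14.5), array([0.1, 7. , 8.7]))
5 2 (np.float64(18.9), array([-5.2, -0.2,  4.9])) None
15 7 None (np.float64(-18.8), array([1.3, 5.2, 9.1]))
25 8 None (np.float64(-15.0), array([-1.9,  3.9,  6.8]))
35 2 None (np.float64(-11.4), array([1.7, 1.7, 1.7]))
45 3 None (np.float64(-11.1), array([2.6, 3.7, 3.9]))
55 6 (np.float64(10.4), array([-1., -1., -1.])) (np.float64(-10.7), array([-1.3,  3. ,  4.1]))
65 8 (np.float64(9.0), array([-1. ,  2. ,  4.8])) (np.float64(-8.7), array([2.3, 2.5, 2.8]))
75 2 None (np.float64(-8.1), array([-1.5,  0.1,  1.8]))
now [0.4937 0.1729 0.2882] yaw -101.97 tilt 0.02 q [ 0.19 -0.09  1.95  0.    1.28  1.97]
shift [-0.41 -1.7   5.32] turn [-0.0003 -0.0003  0.0075]
```

Request:
{"op": "arm_command", "data": {
  "plan": [
    [[-0.1,-0.4,0,0,0,0.002],[-0.2,-0.9,0.3,0,0,0.004],[-0.3,-1.4,1,0,0,0.006],[-0.41,-1.7,2,0,0,0.0075],[-0.41,-1.7,3.2,0,0,0.0075],[-0.41,-1.7,4.3,0,0,0.0075],[-0.41,-1.7,5,0,0,0.0075],[-0.41,-1.7,5.3,0,0,0.0075],[-0.41,-1.7,5.3,0,0,0.0075],[-0.41,-1.7,5.3,0,0,0.0075]]
  ]
}}

```text
t: 22.12
tool_pos: [0.4932, 0.1908, 0.2348]
tool_rot: [-3.123, 0.338, 0.0]
contact_force: [-0.4, -0.6, -0.0]
opening: 0.0326
grip_force: 6.3
```

```bash
python3 - <<'E'
from h import *
i2,dt=get_image('top');im,d=get_image('scene');o=get_obs();delta([.4932,.1904,.2022],-102.4);print(o['opening'],o['grip_force'])
cv2.imwrite('f_sc.png',im);cv2.imwrite('f_top.png',i2);np.save('f_d.npy',d)
a=cv2.resize(im[140:200,175:265],(720,480),interpolation=cv2.INTER_CUBIC)
cv2.imwrite('pics/f1.png',np.clip(a*1.5,0,255).astype(np.uint8))
N=np.array([.568,.177,0]);A=R.from_euler('z',-12.4,degrees=True).as_matrix();L=((cloud('scene',d)-N)@A)*1000
x,y,z=L[...,0],L[...,1],L[...,2]
m=(z>55)&(z<110)&(x>-55)&(x<40)&(abs(y)<25)
for x0 in range(-55,40,8):
    k=m&(x>=x0)&(x<x0+8)
    for s in(1,-1):
        kk=k&(y*s>0)
        if kk.sum():print(x0,s,kk.sum(),np.median(L[kk],0).round(1))
for n,m,ax in(('nx',(z>12)&(z<30)&(abs(y)<38)&(abs(x+38)<5),0),('ny',(z>12)&(z<30)&(abs(x)<34)&(abs(y+43)<5),1)):
    q=L[m];print(n,len(q),np.median(q,0).round(1),np.polyfit(q[:,1-ax],q[:,ax],1).round(3))
E
```

```text
now [0.4935 0.1909 0.2356] yaw -102.37 tilt 0.08 q [ 0.23 -0.01  1.97  0.    1.18  2.01]
shift [-0.02  0.05  3.34] turn [-0.0009 -0.0011  0.0005]
0.03219184776426697 6.3154540210962296
-55 -1 9 [-50.8 -18.9  82.3]
-47 -1 6 [-45.3 -17.7  83.6]
-39 -1 6 [-37.  -17.3  83.2]
-31 -1 4 [-27.8 -15.2  80.7]
-23 -1 5 [-20.9 -13.9  82.3]
-15 1 4 [-11.2   6.7  81.3]
-15 -1 3 [-11.9 -13.4  81.9]
-7 1 5 [-1.2  6.4 81.2]
-7 -1 5 [ -2.  -11.3  80.7]
1 1 1 [ 1.2  6.  81.8]
1 -1 1 [  2.  -10.9  81.2]
nx 80 [-38.2  -0.8  21.2] [-1.9000e-02 -3.8266e+01]
ny 93 [  0.3 -42.9  20.6] [-1.4000e-02 -4.2832e+01]
```

View pics/f1.png

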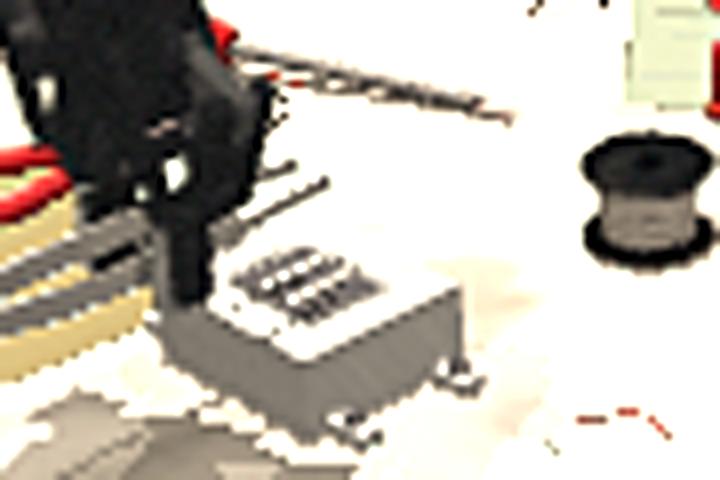

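The tips are at (295,165) and (325,185), above the ribbed block at (310,285), with a gap of about 17 mm. By camera they sit about 1.6 mm too far toward -y. I'll correct that, lower, and finish the squeeze.

Request:
{"op": "arm_command", "data": {
  "plan": [
    [[0,-0.05,0.3,0,0,0],[0,-0.11,0.8,0,0,0],[0,-0.11,1.4,0,0,0],[0,-0.11,2,0,0,0],[0,-0.11,2.4,0,0,0],[0,-0.11,2.6,0,0,0],[0,-0.11,2.6,0,0,0],[0,-0.11,2.6,0,0,0],[0,-0.11,2.6,0,0,0]]
  ],
  "gripper": 0.253
}}

```text
t: 22.97
tool_pos: [0.4935, 0.192, 0.2091]
tool_rot: [-3.123, 0.338, -0.001]
contact_force: [-0.4, 0.5, 0.1]
opening: 0.0322
grip_force: 6.6
```

```bash
cat > fin.py <<'E'
from h import *
import sys
Ls=[]
for i in range(4):
    im,d=get_image('scene');N=np.array([.568,.177,0]);A=R.from_euler('z',-12.4,degrees=True).as_matrix();Ls.append(((cloud('scene',d)-N)@A)*1000)
o=get_obs();print(o['tool_pos'].round(4),o['opening'],o['grip_force'],o['contact_force'].round(1))
L=np.concatenate(Ls);x,y,z=L[...,0],L[...,1],L[...,2]
m=(z>44)&(z<80)&(x>-36)&(x<40)&(abs(y)<25)
for x0 in range(-32,30,8):
    for s in(1,-1):
        kk=m&(x>=x0)&(x<x0+8)&((y+1)*s>0)
        if kk.sum():print(x0,s,kk.sum(),np.median(L[kk],0).round(1),'y',np.percentile(y[kk],[10,90]).round(1),'z',np.percentile(z[kk],[5,95]).round(1))
q=L[(z>31)&(z<39)&(abs(x)<36)&(abs(y)<41)];print('top z',np.median(q[:,2]))
cv2.imwrite('pics/'+sys.argv[1],np.clip(cv2.resize(im[140:200,185:265],(800,600),interpolation=cv2.INTER_CUBIC)*1.2,0,255).astype(np.uint8))
E
python3 fin.py f2.png
```

```text
[0.4935 0.192  0.2093] 0.032179305219373434 6.638173162937164 [-0.4 -0.4 -0.3]
-32 -1 18 [-28.5 -14.6  55.7] y [-16.4 -12. ] z [50.9 59.7]
-24 -1 19 [-20.1 -13.8  56.5] y [-16.6 -11.7] z [53.7 60.7]
-16 1 14 [-11.    7.7  54.9] y [ 6.5 10. ] z [51.8 57.3]
-16 -1 13 [-10.9 -13.   55.2] y [-14.4 -10.3] z [53.2 58.2]
-8 1 19 [-3.7  7.4 55. ] y [4.5 9.4] z [52.1 58.5]
-8 -1 19 [ -3.9 -10.9  55.8] y [-12.4  -8.8] z [52.1 57.8]
0 1 7 [ 1.3  7.6 53.6] y [5.9 8.8] z [51.3 55.5]
0 -1 6 [ 1.6 -9.  55. ] y [-10.   -7.3] z [50.2 57.8]
top z 34.79449516806243
```

View pics/f2.png

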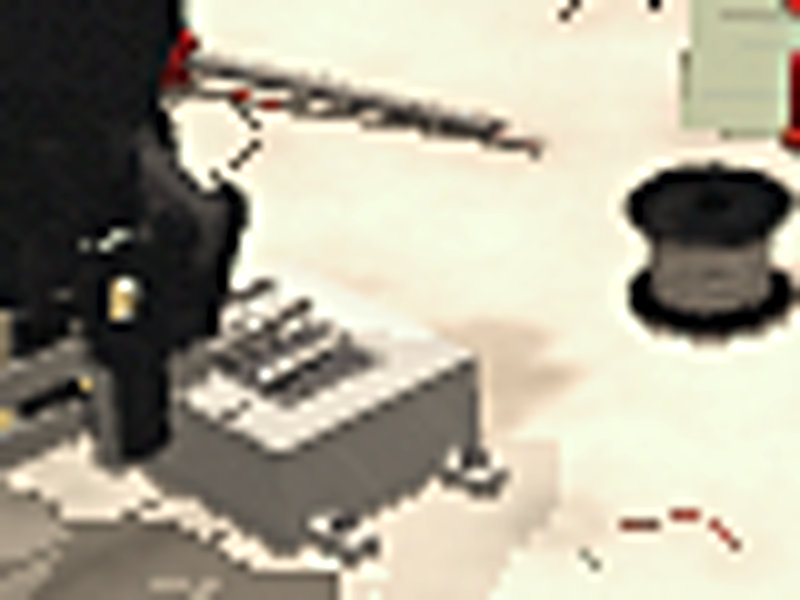

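The tips at (270,285) and (300,305) are over the ribs. The camera puts their midpoint within about 0.5 mm of the nest's centreline, with a gap of about 16.6 mm and the tips about 14 mm clear. I'll make a last small trim of height and gap. I've now viewed twelve pictures, past the limit of ten, so I'll check the rest by numbers only.

Request:
{"op": "arm_command", "data": {
  "plan": [
    [[0,0,0.1,0,0,0],[0,0,0.2,0,0,0],[0,0,0.3,0,0,0],[0,0,0.3,0,0,0],[0,0,0.3,0,0,0],[0,0,0.3,0,0,0],[0,0,0.3,0,0,0],[0,0,0.3,0,0,0]]
  ],
  "gripper": 0.257
}}

```text
t: 23.83
tool_pos: [0.4934, 0.192, 0.206]
tool_rot: [-3.123, 0.338, -0.0]
contact_force: [-0.3, 0.8, -0.8]
opening: 0.0316
grip_force: 6.8
```

```bash
python3 fin.py f3.png; python3 - <<'E'
from h import *
a=[]
for i in range(10): get_image('top');o=get_obs();a.append([o['opening']*1e3,o['grip_force']])
a=np.array(a);print(a.mean(0),a.std(0),o['tool_pos'])
E
```

```text
[0.4934 0.1919 0.206 ] 0.031929301588563656 6.7601946741342545 [ 0.7  0.6 -0. ]
-32 -1 17 [-28.4 -14.1  52.7] y [-15.6 -12.4] z [49.2 56.5]
-24 -1 16 [-19.7 -13.   52.2] y [-15.4 -11.1] z [49.8 54.9]
-16 1 11 [-11.7   6.7  53.1] y [5.1 9.4] z [48.  55.6]
-16 -1 14 [-12.2 -12.7  53.1] y [-14.3 -10.7] z [49.8 54.5]
-8 1 20 [-5.   6.3 52.2] y [3.8 8.1] z [50.5 54.8]
-8 -1 22 [ -4.1 -10.9  52.1] y [-13.2  -8.7] z [48.1 55.5]
0 1 5 [ 0.2  6.1 51.4] y [4.  7.9] z [48.6 52.9]
0 -1 5 [ 2.2 -8.2 52.2] y [-9.1 -6.8] z [48.1 53.3]
top z 34.73164902926284
[31.84762269  6.75998269] [2.35834569e-01 8.97114494e-05] [0.4933737  0.19194114 0.20591067]
```

```bash
python3 -c "
from station import *
print(finish_job())"
```

```text
the job is handed in; nothing more can be done
None
```

The job is handed in, result not shown: `gauge_close` is flush in the aluminium nest and released, and the tweezers are held steady about 11 mm above it at a tip gap of about 16 mm, one tip over each rib; they pitched in the grip on the first lift and I regripped them, and I viewed 12 pictures against the limit of 10.

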